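Serve a macaron with the tongs and send the board under the pick-up shelf

ROBOT

A 7-joint arm with a two-finger parallel gripper is mounted at the origin on the work surface. World frame = base frame: x ahead of the robot, y to its left, z up, the work surface at z = 0. Lengths are in m, angles in rad, forces in N, time in s.
With the tool pointing down it reaches from about 0.4 to 0.75 m from the base axis. Payload 19.5 kg.
Tool frame: the origin (TCP) lies at the centre of the arm's flange, where the gripper is bolted on; the fingertips stand bot.finger_overhang ahead of it and the grasp point (between the pads) lies 155 mm ahead of it (bot.finger_overhang is the distance from the TCP to the fingertips, in m); z points along the fingers, y is the direction in which the jaws open and shut (so a half turn about z gives the same grasp; the last joint's range is limited). The gripper opens to 85 mm and grips with 20 to 120 N. Pads are 22 mm wide; open, the fingers measure 114 mm over their backs; the gripper's body (76 mm by 85 mm) begins 54 mm behind the grasp point. The pads swing forward as they close: fully open they stand 13 mm farther back than shut.
Start: joints at [1.143, 0.707, -0.028, 1.485, 0.022, 0.951, -0.075], TCP at [0.216, -0.533, 0.405] pointing down, gripper open.
Joint ranges: [-2.71, 2.71], [-0.32, 2.16], [-1.57, 1.52], [0, 2.45], [-1.46, 4.6], [0, 2.02], [-2.83, 2.83]. Speed limits (rad/s): [1.89, 1.89, 2.57, 2.57, 3.01, 3.01, 3.01].

INTERFACE

Orientations are given as a unit quaternion [w, x, y, z].
In Python, from bench import monitor, imaging, order, bot gives the robot as it stands. The module is installed in compiled form; this text tells all that it offers.
- The arm moves only by the tool play_rows, never from a script. Its arguments are lists of equal length, an entry for each row: "turn": the turn, a rotation vector about the world's x, y, z scaled (see below), a list of three; "slide": the shift along the world's x, y, z scaled (see below), a list of three; "jaw": the gripper's target within -1 to 1 (fully open at 1, half-way at 0, shut at -1). In form: {"turn": [[rx, ry, rz], ...], "slide": [[tx, ty, tz], ...], "jaw": [jaw, ...]}. A call has 1 to 10 rows; each row shifts and turns the commanded pose from where the row before left it; what a row does not reach is not made up. The controller multiplies each number of a shift by 0.25 m and each number of a turn by 4 degrees. A row lasts 1/10 s, in which the tool goes at most 50 mm and 8.59 degrees, less where a joint would pass 70% of its speed; a pose out of reach is approached as far as the arm can. A call with a number of a shift or a turn outside -1 to 1 is refused whole. A call with a gripper value outside its range is refused whole. The fingers move at their own pace and stop on an object; "newtons" is the grip in N (left out, the last holds). Time passes only in rows, so rows that do not move let the fingers close. It gives the time, the measured TCP pose, the force and the opening at its end, in the units of the state.
- monitor.observe(): the state, without advancing time (a new reading comes with each control period).
- imaging.read_camera(name): name is "scene" or "top" or "wrist"; returns the picture (384x512x3 uint8, red, green, blue); there is no depth.
- imaging.get_calibration(name): a dict with "fovy" (degrees; the focal length in pixels is half the picture's height over the tangent of half this angle, whatever the lens; pixels are square), "cx", "cy" (the principal point, pixels), "eye" and "orientation" of the camera in the world. Camera axes: x right, y up, looking along -z (the intrinsics and any distortion apply to the point x, -y, -z); pixel columns grow to the right and rows downward; lengths in m; the calibration is good to about 2 mm. A picture is of the moment at which its call begins: read the wrist's pose just before it. get_calibration takes no time and is no camera call; for the wrist camera it gives the pose at the moment of the call.
- order.close_job(): hands the job in, once; it reports no verdict.
The state is a dict: "time_s": time; "qpos": joint angles; "qvel": joint speeds; "joint_efforts": joint torques, N m; "position": TCP position; "tcp_rot": TCP orientation; "wrist_force": force on the tool from outside, world axes, zero at the start; "moment": the same for the moment, N m; "grip_width": finger opening in m.
Only numpy, scipy, OpenCV 4.12 (cv2) and the standard library are available. Lean on these libraries where they do the work, as an engineer would, in place of code of your own. Each camera call takes 0.05 s, during which the arm holds its last target. There are 200 camera calls.

TASK

Use the orange-padded tongs to take the pink macaron from the slate platter, without crushing it, dropping it or touching it with the robot's fingers, and set it down flat on the paper doily of the wooden serving board. Lay the tongs flat on their dark mat again, then slide the board along the counter under the low pick-up shelf, square with it, gently, until you feel its end meet the hidden stop under there. Do not bump the shelf with anything else, and leave the other macarons and the things around in their places.

Things in the scene. Friction and masses are not known exactly. Their poses are not given: they have to be found in the camera images.
- tongs_grip (a point): Sprung serving tongs, 205 mm long, 90 g. Point midway between the two orange grip paddles, 20 mm above the tongs' underside. x points along the tongs to the jaws, y across (the arms close along it), z up. Paddles: 30 mm long, 30 mm tall from the underside up, 4 mm thick; outer faces 47 mm apart when free, 34 mm (and parallel) when the jaws hold a macaron. Hinge 85 mm behind (-x).
- tongs_l (a joint): Closing angle of each tongs arm: 0 free, 0.079 rad with the jaws 34 mm apart, 0.15 at most; both arms close equally and spring open when let go. Each paddle needs 3.5 N to start closing, 5 N at 43 mm over the paddles, 8 N at 34 mm; each jaw presses with 0.45 of what its paddle gets beyond that.
- tongs_jaws (a point): The point half-way between the tongs' two orange jaws, 12 mm above the tongs' underside and 105 mm ahead (+x) of tongs_grip; same axes. Each jaw is a flat plate 30 mm long, 22 mm tall (from the underside up) and 4 mm thick. The gap between the jaws is 64 mm free, 55 mm with 43 mm over the paddles, 34 mm with 34 mm over the paddles, and closes to 7 mm.
- mat: The tongs' flat dark-grey mat, fixed, 240 x 130 x 3 mm; origin at the centre of its underside, x along its long side, z up.
- platter: Black slate platter, fixed, 90 (x) x 250 (y) x 12 mm high; origin at the centre of its underside. The three macarons stand on it in a row along its y, 75 mm apart.
- pink_mid (a point): The pink macaron, the one to serve: a fragile round biscuit, 34 mm across and 24 mm high, about 20 g. Point at its centre, half-way up; z is its upright axis. It is crushed when the forces on it add up to over 25 N (12 N from each jaw: under about 35 N on each paddle).
- green_mid (a point): The green macaron, same size, to be left alone. Point at its centre, half-way up.
- brown_mid (a point): The brown macaron, same size, to be left alone. Point at its centre, half-way up.
- board_spot (a point): Wooden serving board, loose, 0.3 kg, 16 mm thick, on the counter: a blade 150 mm long (x), 120 mm wide, and a handle 34 mm wide reaching 120 mm on from the blade's robot-side end. Point: middle of the blade's top face, centre of the white paper doily (90 mm across). x points from the handle to the blade's far end (75 mm ahead), z up.
- board_grip (a point): Middle of the board handle, 150 mm behind (-x of) board_spot, half-way through its 16 mm thickness (8 mm above the counter); same axes. The handle is 34 mm wide along y. The board drags on the counter with 2 to 10 N, more if the fingers press it down.
- shelf: Low pick-up shelf, fixed: wooden top 170 mm deep (x), 240 mm wide (y), underside 62 mm, top face 76 mm above the counter, on side panels 216 mm apart inside; open towards -x. Origin on the counter under its centre; front edge at x = -85 mm. The firm 30 mm high stop under it is set anew each time and must be felt for: its face is at x = +30 to +70 mm (blade middle then at -45 to -5 mm).
- jar: Amber glass jar, a bystander, 68 mm across, 100 mm high; origin at the centre of its underside.
- jug: Steel milk jug with a handle, a bystander, 84 mm across, 100 mm high; origin at the centre of its underside.
- tamper: Dark coffee tamper, a bystander, 56 mm across, 92 mm high; origin at the centre of its underside.
- tin: Red tin, a bystander, 72 mm across, 110 mm high; origin at the centre of its underside.
There are look-alikes about, which are no part of the job. Of the things like the part that bears pink_mid, leave any that is blue or purple; of the rest the smaller one is meant.

How it is judged:
By the outcome, as a careful person would: the job done as asked, in the order asked, and still so for the second after the job is handed in, with the robot touching nothing.
It also fails if it takes over 72 s, if anything falls off the work surface, if the arm or the gripper's body presses on something with over 40 N, if the wrist force passes 120 N, or if a joint passes its speed limit or range.

## Working session

There is one attempt and no reset: what is moved stays moved. The work goes in short steps, Python scripts to look and compute and a tool call to move; the robot and the scene stay as the last step left them, time stands still between calls to the robot, and variables do not carry over. Pictures are saved under pics/ and viewed, about 8 in all and at most 12, crops included, and the job is handed in when it is done.

Besides the shell and the picture viewer there is one more tool, called as name(argument=value, ...) on one line, values as JSON. play_rows: Moves the arm, as the interface text tells. Shifts and turns lie within -1 to 1; 1 stands for 0.25 m of shift or 4 degrees of turn. Its arguments: {"type":"object","properties":{"turn":{"type":"array"},"slide":{"type":"array"},"jaw":{"type":"array"},"newtons":{"type":"number"}},"required":["turn","slide","jaw"]}

```bash
mkdir -p pics; ls
python3 - <<'E'
from bench import monitor, imaging, order, bot
import cv2
print(monitor.observe(), bot.finger_overhang)
for n in ("scene","top","wrist"):
    print(n, imaging.get_calibration(n))
    cv2.imwrite(f"pics/{n}0.png", imaging.read_camera(n)[:,:,::-1])
E
```

```text
pics
{'time_s': 0.0, 'qpos': array([ 1.14331073,  0.7071006 , -0.02760936,  1.4849917 ,  0.02199678,
        0.95091149, -0.07547722]), 'qvel': array([-0.0010617 , -0.00082354,  0.00130767,  0.0027875 ,  0.00109761,
       -0.00061438,  0.00051488]), 'joint_efforts': array([-2.25480272e-05, -8.83206511e+01,  1.23446692e+00, -2.36158633e+01,
        1.68372859e-02,  6.56609176e-03, -1.00011673e-05]), 'position': array([ 0.21633965, -0.53267005,  0.40423053]), 'tcp_rot': array([-5.40049905e-04,  9.81452200e-01,  1.91706211e-01, -1.25137220e-04]), 'wrist_force': array([ 0.01989254, -0.1002954 ,  0.2109119 ]), 'moment': array([0.0025646 , 0.00377402, 0.04139729]), 'grip_width': 0.08531003451810232} 0.1734
scene {'fovy': 54.887374539488846, 'cx': 249.96192674871, 'cy': 196.7852756601507, 'eye': array([0.97161212, 0.46790975, 0.82607404]), 'orientation': array([0.33694442, 0.1138325 , 0.31958736, 0.87827931])}
top {'fovy': 53.545690756726565, 'cx': 256.6314788141676, 'cy': 197.5134135627767, 'eye': array([ 0.28444026, -0.02877446,  1.19087205]), 'orientation': array([ 0.71440082,  0.07406675, -0.0750957 , -0.69174144])}
wrist {'fovy': 68.23366207822073, 'cx': 250.95626834288478, 'cy': 193.1346364859509, 'eye': array([ 0.28716732, -0.50581295,  0.37263329]), 'orientation': array([ 0.82014293, -0.12648883,  0.08622443, -0.55129982])}
```

View pics/top0.png

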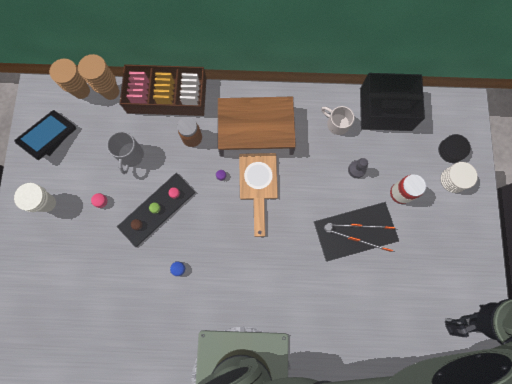

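View pics/scene0.png

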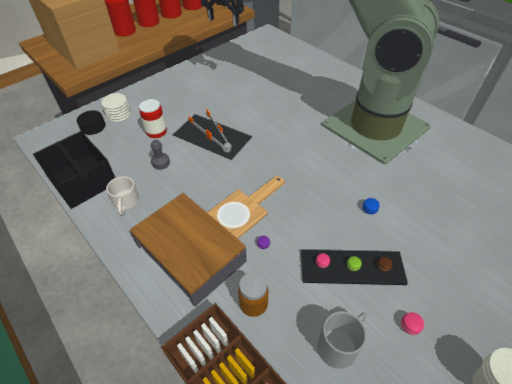

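```bash
cat > h.py <<'E'
import numpy as np, cv2
from scipy.spatial.transform import Rotation as R
from bench import monitor, imaging, order, bot
def q2R(q): return R.from_quat(np.roll(q,-1))
def f(c): return 192/np.tan(np.radians(c["fovy"])/2)
def ray(c,uv):
    d=np.array([(uv[0]-c["cx"])/f(c), -(uv[1]-c["cy"])/f(c), -1.]); return q2R(c["orientation"]).apply(d)
def plane(c,uv,z):
    d=ray(c,uv); return c["eye"]+d*(z-c["eye"][2])/d[2]
def proj(c,p):
    v=q2R(c["orientation"]).inv().apply(np.asarray(p)-c["eye"]); return np.array([c["cx"]-f(c)*v[0]/v[2], c["cy"]+f(c)*v[1]/v[2]])
def tri(cs,uvs):
    A=np.zeros((3,3)); b=np.zeros(3); 
    for c,uv in zip(cs,uvs):
        d=ray(c,uv); d/=np.linalg.norm(d); P=np.eye(3)-np.outer(d,d); A+=P; b+=P@c["eye"]
    p=np.linalg.solve(A,b)
    return p, [np.round(proj(c,p)-uv,1) for c,uv in zip(cs,uvs)]
def blobs(im,lo,hi,mn=8):
    m=cv2.inRange(cv2.cvtColor(im,cv2.COLOR_RGB2HSV),lo,hi)
    n,l,s,ce=cv2.connectedComponentsWithStats(m)
    return [(np.round(ce[i],1).tolist(),s[i].tolist()) for i in range(1,n) if s[i,4]>=mn]
E
python3 - <<'E'
from h import *
for n in ("top","scene","wrist"):
    im=cv2.imread(f"pics/{n}0.png")[:,:,::-1]
    for k,lo,hi in (("pink",(165,150,100),(178,255,255)),("green",(35,150,100),(50,255,255)),("orange",(3,200,150),(10,255,255)),("white",(0,0,225),(180,20,255))):
        print(n,k,blobs(im,lo,hi))
c=imaging.get_calibration("top")
for k,uv,z in (("hinge",(329,227),.02),("jawA",(396,227),.015),("jawB",(392,250),.015),("doily",(258.5,175.5),.016),("hand end",(259,235),.016),("bladeL",(240,198),.016),("bladeR",(277,198),.016),("shelf fl",(219,150),.076),("shelf fr",(295,148),.076),("shelf bl",(218,98),.076),("shelf br",(293,97),.076),("brown",(137,225),.024),("pink",(174,193),.024),("green",(155,208),.024),("matTL",(315,219),.003),("matTR",(390,205),.003),("matBL",(325,259),.003),("matBR",(398,243),.003),("plat",(181,176),.012),("plat",(195,189),.012),("plat",(118,229),.012),("plat",(135,245),.012)):
    print(k,np.round(plane(c,uv,z),3))
E
```

```text
top pink [([173.8, 189.5], [170, 188, 8, 5, 19]), ([98.3, 195.5], [94, 194, 10, 5, 24])]
top green []
top orange []
top white [([190.6, 74.2], [183, 74, 14, 2, 18]), ([187.3, 79.7], [182, 79, 14, 2, 21]), ([188.0, 85.5], [181, 85, 15, 2, 30]), ([189.0, 91.3], [181, 91, 15, 2, 21]), ([186.2, 96.9], [180, 96, 15, 2, 17]), ([258.1, 175.1], [245, 162, 27, 27, 215]), ([409.6, 186.8], [405, 177, 13, 19, 51]), ([421.8, 179.8], [419, 177, 6, 7, 14]), ([27.7, 196.0], [14, 183, 28, 27, 575]), ([469.0, 185.3], [465, 183, 9, 5, 9])]
scene pink [([322.7, 259.5], [316, 253, 14, 14, 148]), ([412.6, 322.8], [402, 313, 22, 21, 334])]
scene green [([354.3, 262.2], [348, 256, 14, 13, 137])]
scene orange []
scene white [([233.2, 215.4], [218, 203, 31, 24, 131])]
wrist pink []
wrist green []
wrist orange []
wrist white []
hinge [ 0.45  -0.254  0.02 ]
jawA [ 0.457 -0.463  0.015]
jawB [ 0.385 -0.448  0.015]
doily [ 0.609 -0.03   0.016]
hand end [ 0.418 -0.038  0.016]
bladeL [0.533 0.026 0.016]
bladeR [ 0.537 -0.091  0.016]
shelf fl [0.669 0.094 0.076]
shelf fr [ 0.684 -0.14   0.076]
shelf bl [0.842 0.106 0.076]
shelf br [ 0.854 -0.132  0.076]
brown [0.436 0.339 0.024]
pink [0.541 0.233 0.024]
green [0.491 0.289 0.024]
matTL [ 0.476 -0.213  0.003]
matTR [ 0.529 -0.452  0.003]
matBL [ 0.352 -0.244  0.003]
matBR [ 0.409 -0.472  0.003]
plat [0.6   0.218 0.012]
plat [0.559 0.17  0.012]
plat [0.423 0.401 0.012]
plat [0.376 0.343 0.012]
```

View pics/wrist0.png

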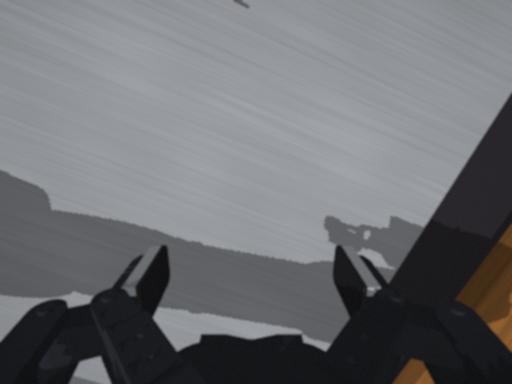

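play_rows(turn=[[0, 0, -1], [0, 0, -1], [0, 0, -1], [0, 0, -1], [0, 0, -1], [0, 0, -1], [0, 0, -1], [0, 0, -1], [0, 0, -1], [0, 0, -1]], slide=[[0.06, 0.052, 0], [0.06, 0.052, 0], [0.06, 0.052, 0], [0.06, 0.052, 0], [0.06, 0.052, 0], [0.06, 0.052, 0], [0.06, 0.052, 0], [0.06, 0.052, 0], [0.06, 0.052, 0], [0.06, 0.052, 0]], jaw=[1, 1, 1, 1, 1, 1, 1, 1, 1, 1])

```text
time_s: 1.15
position: [0.367, -0.4021, 0.4045]
tcp_rot: [-0.0, 0.988, -0.157, -0.0]
wrist_force: [-0.3, -0.3, 1.0]
grip_width: 0.0852
```

play_rows(turn=[[0, 0, -1], [0, 0, -1], [0, 0, -1], [0, 0, -1], [0, 0, -1], [0, 0, -1], [0, 0, -1], [0, 0, -1], [0, 0, -1], [0, 0, -1]], slide=[[0.029, 0.026, 0], [0.029, 0.026, 0], [0.029, 0.026, 0], [0.029, 0.026, 0], [0.029, 0.026, 0], [0.029, 0.026, 0], [0.029, 0.026, 0], [0.029, 0.026, 0], [0.029, 0.026, 0], [0.029, 0.026, 0]], jaw=[1, 1, 1, 1, 1, 1, 1, 1, 1, 1])

```text
time_s: 2.15
position: [0.4392, -0.3374, 0.4045]
tcp_rot: [-0.0, 0.874, -0.485, -0.0]
wrist_force: [0.9, 0.7, 0.3]
grip_width: 0.0853
```

play_rows(turn=[[0, 0, -1], [0, 0, -1], [0, 0, -1], [0, 0, -1], [0, 0, -1], [0, 0, -1], [0, 0, -1], [0, 0, -1], [0, 0, -1], [0, 0, -1]], slide=[[0, 0, -0.02], [0, 0, -0.02], [0, 0, -0.02], [0, 0, -0.02], [0, 0, -0.02], [0, 0, -0.02], [0, 0, -0.02], [0, 0, -0.02], [0, 0, -0.02], [0, 0, -0.02]], jaw=[1, 1, 1, 1, 1, 1, 1, 1, 1, 1])

```text
time_s: 3.15
position: [0.4389, -0.3376, 0.3543]
tcp_rot: [0.0, -0.656, 0.755, 0.0]
wrist_force: [-0.2, -0.4, -0.3]
grip_width: 0.0858
```

```bash
cat > snap.py <<'E'
import sys
from h import *
import pickle
tag=sys.argv[1]
s=monitor.observe(); c=imaging.get_calibration("wrist"); im=imaging.read_camera("wrist")
cv2.imwrite(f"pics/{tag}.png",im[:,:,::-1]); pickle.dump((s,c),open(f"pics/{tag}.pkl","wb"))
r=q2R(s["tcp_rot"]).as_matrix(); np.set_printoptions(precision=4,suppress=True)
print("t",s["time_s"],"pos",s["position"],"yaw_x",np.degrees(np.arctan2(r[1,0],r[0,0])),"z",r[:,2],"q",s["qpos"],"F",s["wrist_force"],"w",s["grip_width"])
E
python3 snap.py w1
```

```text
t 3.15 pos [ 0.4389 -0.3376  0.3543] yaw_x -98.0573680342908 z [-0.0001  0.0003 -1.    ] q [ 0.2973  0.8208  0.6128  1.6421 -0.5836  0.8693 -2.135 ] F [-0.1845 -0.4232 -0.261 ] w 0.08576328080119683
```

View pics/w1.png

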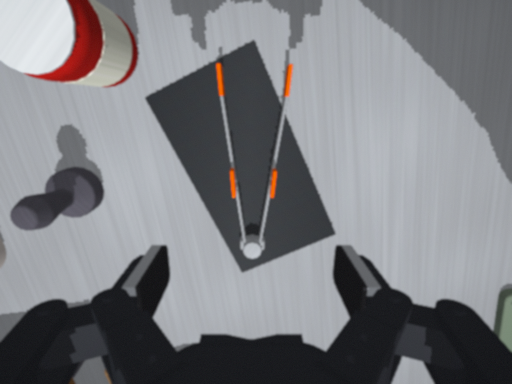

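```bash
cat > tongs.py <<'E'
import sys,pickle
from h import *
tag=sys.argv[1]; s,c=pickle.load(open(f"pics/{tag}.pkl","rb")); im=cv2.imread(f"pics/{tag}.png")[:,:,::-1]
np.set_printoptions(precision=4,suppress=True)
b=[x for x in blobs(im,(4,180,120),(14,255,255),30) if x[0][1]<240]
for uv,st in b: print(uv,st, plane(c,uv,.033 if uv[1]>130 else .025))
E
python3 tongs.py w1
python3 - <<'E'
from h import *; import pickle
s,c=pickle.load(open("pics/w1.pkl","rb"))
for uv,z in (((252,247),.02),((146,98),.003),((255,41),.003),((334,234),.003),((242,271),.003)): print(uv,np.round(plane(c,uv,z),4))
print(c["eye"])
E
```

```text
[219.7, 78.5] [216, 63, 8, 32, 181] [ 0.454  -0.4432  0.025 ]
[287.7, 79.8] [284, 65, 8, 31, 126] [ 0.3884 -0.4328  0.025 ]
[232.2, 182.3] [230, 169, 5, 29, 111] [ 0.4578 -0.3398  0.033 ]
[273.2, 182.8] [271, 169, 6, 29, 119] [ 0.4148 -0.3332  0.033 ]
(252, 247) [ 0.4485 -0.254   0.02  ]
(146, 98) [ 0.5374 -0.437   0.003 ]
(255, 41) [ 0.4147 -0.4749  0.003 ]
(334, 234) [ 0.3465 -0.2485  0.003 ]
(242, 271) [ 0.4674 -0.2121  0.003 ]
[ 0.42691935 -0.4168854   0.32262393]
```

play_rows(turn=[[0, 0, -0.1], [0, 0, 0], [0, 0, 0], [0, 0, 0], [0, 0, 0], [0, 0, 0]], slide=[[-0.01, 0.004, -0.1], [0, 0, -0.1], [0, 0, -0.1], [0, 0, -0.06], [0, 0, -0.04], [0, 0, 0]], jaw=[1, 1, 1, 1, 1, 1], newtons=20)

```text
time_s: 3.8
position: [0.4363, -0.3367, 0.2539]
tcp_rot: [-0.0, -0.654, 0.756, 0.001]
wrist_force: [-0.5, 0.9, 1.0]
grip_width: 0.0852
```

```bash
python3 snap.py w2; python3 tongs.py w2
python3 - <<'E'
from h import *; import pickle
C=[];I=[]
for t in("w1","w2"):
    C.append(pickle.load(open(f"pics/{t}.pkl","rb"))[1]);im=cv2.imread(f"pics/{t}.png")[:,:,::-1]
    I.append(sorted([x for x in blobs(im,(4,180,120),(14,255,255),30) if x[0][1]<320],key=lambda x:x[1][1]+x[1][3]))
for a,b in zip(*I):
    print(a[0],b[0],[tri(C,[[p[1][0]+p[1][2]/2,p[1][1]+p[1][3]] for p in (a,b)])][0])
E
```

```text
t 3.8 pos [ 0.4363 -0.3367  0.2539] yaw_x -98.25737096762148 z [-0.0009  0.0009 -1.    ] q [ 0.3552  0.9537  0.4903  1.7342 -0.7012  0.6379 -2.0344] F [-0.5433  0.8667  0.9738] w 0.08517880306085936
[199.4, 65.4] [192, 40, 16, 51, 511] [ 0.4532 -0.4427  0.025 ]
[301.4, 66.4] [295, 42, 14, 49, 392] [ 0.3888 -0.4328  0.025 ]
[220.1, 215.9] [215, 197, 10, 43, 141] [ 0.4569 -0.3419  0.033 ]
[279.2, 216.1] [275, 197, 10, 43, 142] [ 0.4148 -0.3357  0.033 ]
[219.7, 78.5] [199.4, 65.4] (array([ 0.45744964, -0.42834713,  0.01479749]), [array([-0. ,  0.2]), array([ 0. , -0.3])])
[287.7, 79.8] [301.4, 66.4] (array([ 0.38944632, -0.41793842,  0.02344853]), [array([-0. , -0.1]), array([0. , 0.2])])
[232.2, 182.3] [220.1, 215.9] (array([ 0.46073565, -0.32165045,  0.03037034]), [array([-0.1, -0. ]), array([0.2, 0.1])])
[273.2, 182.8] [279.2, 216.1] (array([ 0.41608368, -0.31535315,  0.03051819]), [array([-0.2,  0. ]), array([ 0.3, -0. ])])
```

play_rows(turn=[[0, 0, -0.04], [0, 0, 0], [0, 0, 0], [0, 0, 0], [0, 0, 0], [0, 0, 0], [0, 0, 0], [0, 0, 0], [0, 0, 0], [0, 0, 0]], slide=[[0, -0.004, -0.1], [0, 0, -0.1], [0, 0, -0.06], [0, 0, -0.044], [0, 0, 0], [0, 0, 0], [0, 0, 0], [0, 0, 0], [0, 0, 0], [0, 0, 0]], jaw=[1, 1, 1, 1, 1, 0.5, 0.2, 0.02, 0.02, 0.02], newtons=20)

```text
time_s: 4.85
position: [0.4367, -0.338, 0.1796]
tcp_rot: [0.0, -0.653, 0.757, -0.001]
wrist_force: [1.1, 0.4, 9.1]
grip_width: 0.0438
```

play_rows(turn=[[0, 0, 0], [0, 0, 0], [0, 0, 0]], slide=[[0, 0, 0], [0, 0, 0], [0, 0, 0]], jaw=[0, 0, 0])

```text
time_s: 5.15
position: [0.4367, -0.3379, 0.1796]
tcp_rot: [0.0, -0.653, 0.757, -0.001]
wrist_force: [1.0, 0.2, 9.3]
grip_width: 0.0429
```

```bash
python3 snap.py w3; python3 tongs.py w3
```

```text
t 5.15 pos [ 0.4367 -0.3379  0.1796] yaw_x -98.43726981592788 z [ 0.0016 -0.0012 -1.    ] q [ 0.4074  1.0664  0.3842  1.7494 -0.7832  0.4837 -1.9668] F [0.9698 0.245  9.2822] w 0.04285151344069657
[182.8, 46.2] [169, 3, 28, 85, 1500] [ 0.4478 -0.442   0.025 ]
[315.3, 45.5] [303, 3, 25, 84, 1253] [ 0.3965 -0.4346  0.025 ]
```

play_rows(turn=[[0, 0, 0], [0, 0, 0], [0, 0, 0], [0, 0, 0], [0, 0, 0], [0, 0, 0], [0, 0, 0], [0, 0, 0]], slide=[[0, 0, 0.02], [0, 0, 0.04], [0, 0, 0.08], [0, 0, 0.1], [0, 0, 0.1], [0, 0, 0.08], [0, 0, 0.04], [0, 0, 0]], jaw=[0, 0, 0, 0, 0, 0, 0, 0])

```text
time_s: 6.0
position: [0.4365, -0.3377, 0.2948]
tcp_rot: [0.0, -0.653, 0.757, -0.001]
wrist_force: [-0.5, -0.4, -1.4]
grip_width: 0.0426
```

```bash
python3 snap.py w4; python3 tongs.py w4
```

```text
t 6.0 pos [ 0.4365 -0.3377  0.2948] yaw_x -98.4472849070202 z [ 0.0016 -0.001  -1.    ] q [ 0.3298  0.897   0.5471  1.7071 -0.6583  0.7274 -2.073 ] F [-0.5063 -0.4382 -1.3671] w 0.042599815592054134
[315.7, 44.7] [305, 2, 23, 85, 1242] [ 0.37   -0.4512  0.025 ]
[183.8, 47.0] [171, 4, 26, 84, 1338] [ 0.469  -0.4642  0.025 ]
```

View pics/w4.png

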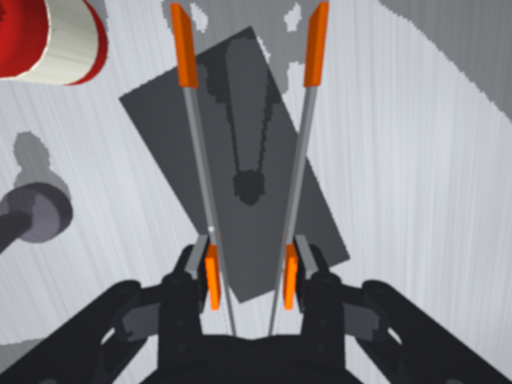

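play_rows(turn=[[0, 0, 1], [0, 0, 1], [0, 0, 1], [0, 0, 1], [0, 0, 1], [0, 0, 1], [0, 0, 1], [0, 0, 1], [0, 0, 1], [0, 0, 1]], slide=[[0.0035, 0.055, 0.02], [0.0035, 0.055, 0.02], [0.0035, 0.055, 0.02], [0.0035, 0.055, 0.02], [0.0035, 0.055, 0.02], [0.0035, 0.055, 0], [0.0035, 0.055, 0], [0.0035, 0.055, 0], [0.0035, 0.055, 0], [0.0035, 0.055, 0]], jaw=[0, 0, 0, 0, 0, 0, 0, 0, 0, 0])

```text
time_s: 7.05
position: [0.445, -0.1995, 0.3179]
tcp_rot: [0.0, 0.873, -0.487, -0.001]
wrist_force: [0.7, -0.5, -1.3]
grip_width: 0.0428
```

play_rows(turn=[[0, 0, 1], [0, 0, 1], [0, 0, 1], [0, 0, 1], [0, 0, 1], [0, 0, 1], [0, 0, 1], [0, 0, 1], [0, 0, 1], [0, 0, 1]], slide=[[0.0035, 0.055, 0], [0.0035, 0.055, 0], [0.0035, 0.055, 0], [0.0035, 0.055, 0], [0.0035, 0.055, 0], [0.0035, 0.055, 0], [0.0035, 0.055, 0], [0.0035, 0.055, 0], [0.0035, 0.055, 0], [0.0035, 0.055, 0]], jaw=[0, 0, 0, 0, 0, 0, 0, 0, 0, 0])

```text
time_s: 8.05
position: [0.4539, -0.0616, 0.3187]
tcp_rot: [-0.0, 0.988, -0.157, 0.0]
wrist_force: [0.6, -0.3, -0.5]
grip_width: 0.0432
```

play_rows(turn=[[0, 0, 1], [0, 0, 1], [0, 0, 1], [0, 0, 1], [0, 0, 1], [0, 0, 1], [0, 0, 1], [0, 0, 1], [0, 0, 1], [0, 0, 1]], slide=[[0.0035, 0.055, 0], [0.0035, 0.055, 0], [0.0035, 0.055, 0], [0.0035, 0.055, 0], [0.0035, 0.055, 0], [0.0035, 0.055, 0], [0.0035, 0.055, 0], [0.0035, 0.055, 0], [0.0035, 0.055, 0], [0.0035, 0.055, 0]], jaw=[0, 0, 0, 0, 0, 0, 0, 0, 0, 0])

```text
time_s: 9.05
position: [0.4627, 0.0759, 0.3187]
tcp_rot: [-0.0, 0.982, 0.19, 0.0]
wrist_force: [1.1, 0.3, -1.2]
grip_width: 0.0427
```

play_rows(turn=[[0, 0, 1], [0, 0, 1], [0, 0, 1], [0, 0, 1], [0, 0, 1], [0, 0, 0.8], [0, 0, 0]], slide=[[0.0035, 0.055, 0], [0.0035, 0.055, 0], [0.0035, 0.055, 0], [0.0035, 0.055, 0], [0.0035, 0.055, 0], [0.0035, 0.055, 0], [0, 0, 0]], jaw=[0, 0, 0, 0, 0, 0, 0])

```text
time_s: 9.75
position: [0.4678, 0.1592, 0.3186]
tcp_rot: [-0.0, 0.924, 0.383, 0.0]
wrist_force: [0.0, -0.1, -1.1]
grip_width: 0.043
```

```bash
python3 snap.py w5
```

```text
t 9.75 pos [0.4678 0.1592 0.3186] yaw_x 45.046801045930934 z [-0.     0.001 -1.   ] q [-0.3911  0.7233 -0.0024  1.8814  0.0014  0.5365 -1.1786] F [ 0.0016 -0.0787 -1.1494] w 0.04297744961731761
```

View pics/w5.png

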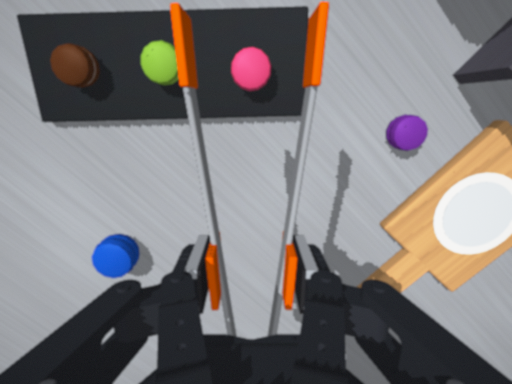

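```bash
cat > pink.py <<'E'
import sys,pickle
from h import *
np.set_printoptions(precision=4,suppress=True)
def mask(im): return blobs(im,(160,90,60),(179,255,255),20)
C=[];U=[]
for n,near in (("top",(174,193)),("scene",(322.7,259.5))):
    im=cv2.imread(f"pics/{n}0.png")[:,:,::-1]
    b=min(mask(im),key=lambda x:np.hypot(*(np.array(x[0])-near))); print(n,b); C.append(imaging.get_calibration(n)); U.append(np.array(b[1][:2])+np.array(b[1][2:4])/2-.5)
for t in sys.argv[1:]:
    s,c=pickle.load(open(f"pics/{t}.pkl","rb")); im=cv2.imread(f"pics/{t}.png")[:,:,::-1]
    b=max(mask(im),key=lambda x:x[1][4]); print(t,b); C.append(c); U.append(np.array(b[1][:2])+np.array(b[1][2:4])/2-.5)
    print("plane z.024:",plane(c,U[-1],.024))
print(tri(C,U)); print("top+scene",tri(C[:2],U[:2])); print("scene+w",tri(C[1:],U[1:]))
E
python3 pink.py w5
python3 - <<'E'
from h import *; import pickle
s,c=pickle.load(open("pics/w5.pkl","rb"))
for uv,z in (((19,16),.012),((306,7),.012),((43,122),.012),((308,117),.012),((476,213),.016)): print(uv,np.round(plane(c,uv,z),4))
E
```

```text
top ([173.5, 192.3], [168, 187, 12, 12, 107])
scene ([322.6, 260.2], [315, 253, 16, 16, 194])
w5 ([250.4, 68.3], [230, 46, 42, 46, 1501])
plane z.024: [0.5412 0.2325 0.024 ]
(array([0.5418, 0.2342, 0.0232]), [array([0.3, 0.2]), array([-0.2, -0.2]), array([-0.8, -2. ])])
top+scene (array([0.5423, 0.2351, 0.0239]), [array([ 0., -0.]), array([0., 0.])])
scene+w (array([0.541 , 0.2334, 0.0207]), [array([-0.3, -0.1]), array([-0.9, -0.2])])
(19, 16) [0.4316 0.4015 0.012 ]
(306, 7) [0.6089 0.2342 0.012 ]
(43, 122) [0.3705 0.3388 0.012 ]
(308, 117) [0.5507 0.1657 0.012 ]
(476, 213) [ 0.6092 -0.0264  0.016 ]
```

play_rows(turn=[[0, 0, 0.2], [0, 0, 0], [0, 0, 0], [0, 0, 0], [0, 0, 0], [0, 0, 0], [0, 0, 0]], slide=[[0.004, 0.006, -0.05], [0, 0, -0.08], [0, 0, -0.1], [0, 0, -0.1], [0, 0, -0.06], [0, 0, -0.02], [0, 0, 0]], jaw=[0, 0, 0, 0, 0, 0, 0])

```text
time_s: 10.5
position: [0.4689, 0.1584, 0.216]
tcp_rot: [0.0, 0.922, 0.387, -0.0]
wrist_force: [0.0, 0.3, -0.5]
grip_width: 0.0429
```

```bash
python3 snap.py w6; python3 pink.py w6; python3 tongs.py w6
```

```text
t 10.5 pos [0.4689 0.1584 0.216 ] yaw_x 45.501974358709376 z [-0.0007 -0.0005 -1.    ] q [-0.3886  0.916  -0.0035  1.9431  0.0107  0.2834 -1.1776] F [ 0.0241  0.2568 -0.5429] w 0.042928650627585455
top ([173.5, 192.3], [168, 187, 12, 12, 107])
scene ([322.6, 260.2], [315, 253, 16, 16, 194])
w6 ([249.0, 43.5], [215, 5, 69, 79, 4244])
plane z.024: [0.5414 0.2326 0.024 ]
(array([0.5419, 0.2343, 0.023 ]), [array([0.3, 0.2]), array([-0.2, -0.1]), array([-1.5, -3. ])])
top+scene (array([0.5423, 0.2351, 0.0239]), [array([ 0., -0.]), array([0., 0.])])
scene+w (array([0.5413, 0.2336, 0.0212]), [array([-0.3, -0.1]), array([-1.5, -0.4])])
[315.5, 45.7] [303, 1, 27, 86, 1465] [0.5648 0.2084 0.025 ]
[183.1, 47.1] [169, 2, 28, 86, 1418] [0.5165 0.2549 0.025 ]
```

play_rows(turn=[[0, 0, 0], [0, 0, 0], [0, 0, 0], [0, 0, 0], [0, 0, 0], [0, 0, 0]], slide=[[0, 0.004, 0], [0, 0, -0.03], [0, 0, -0.03], [0, 0, -0.025], [0, 0, -0.011], [0, 0, 0]], jaw=[0, 0, 0, 0, 0, 0])

```text
time_s: 11.15
position: [0.4688, 0.1597, 0.1917]
tcp_rot: [-0.0, 0.922, 0.387, -0.0]
wrist_force: [0.2, 0.2, 0.1]
grip_width: 0.0431
```

```bash
python3 snap.py w7; python3 pink.py w7; python3 tongs.py w7
```

```text
t 11.15 pos [0.4688 0.1597 0.1917] yaw_x 45.544376168569094 z [-0.0008 -0.0002 -1.    ] q [-0.3912  0.9647 -0.0032  1.9466  0.0109  0.2311 -1.1795] F [0.2399 0.2303 0.1147] w 0.04312863088091621
top ([173.5, 192.3], [168, 187, 12, 12, 107])
scene ([322.6, 260.2], [315, 253, 16, 16, 194])
w7 ([251.3, 37.4], [211, 0, 82, 82, 5598])
plane z.024: [0.54  0.231 0.024]
(array([0.5414, 0.2337, 0.0221]), [array([0.5, 0.4]), array([-0.3, -0.2]), array([-2.1, -6.6])])
top+scene (array([0.5423, 0.2351, 0.0239]), [array([ 0., -0.]), array([0., 0.])])
scene+w (array([0.5401, 0.2326, 0.0187]), [array([-0.4, -0.1]), array([-2.4, -0.6])])
[315.1, 46.3] [303, 1, 27, 86, 1301] [0.5578 0.2102 0.025 ]
[184.1, 47.6] [169, 2, 28, 86, 1188] [0.5173 0.2492 0.025 ]
```

View pics/w7.png

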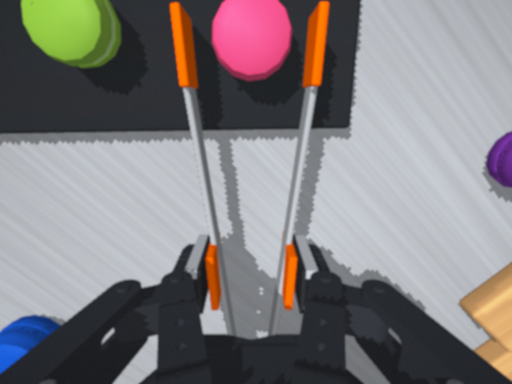

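play_rows(turn=[[0, 0, 0], [0, 0, 0], [0, 0, 0], [0, 0, 0], [0, 0, 0], [0, 0, 0], [0, 0, 0], [0, 0, 0], [0, 0, 0], [0, 0, 0]], slide=[[0.006, 0.006, 0], [0, 0, 0], [0, 0, 0], [0, 0, 0], [0, 0, 0], [0, 0, 0], [0, 0, 0], [0, 0, 0], [0, 0, 0], [0, 0, 0]], jaw=[0, -0.04, -0.08, -0.12, -0.15, -0.18, -0.21, -0.24, -0.27, -0.3], newtons=20)

```text
time_s: 12.2
position: [0.4704, 0.1612, 0.1922]
tcp_rot: [-0.0, 0.922, 0.387, -0.0]
wrist_force: [1.1, 0.3, 0.2]
grip_width: 0.0335
```

play_rows(turn=[[0, 0, 0], [0, 0, 0], [0, 0, 0], [0, 0, 0]], slide=[[0, 0, 0], [0, 0, 0], [0, 0, 0], [0, 0, 0]], jaw=[-0.35, -0.4, -0.4, -0.4])

```text
time_s: 12.6
position: [0.4704, 0.1613, 0.1922]
tcp_rot: [-0.0, 0.922, 0.387, 0.0]
wrist_force: [0.1, 0.2, -0.2]
grip_width: 0.0334
```

```bash
python3 snap.py w8; python3 pink.py w8|grep w8; python3 tongs.py w8
```

```text
t 12.6 pos [0.4704 0.1613 0.1922] yaw_x 45.545441400257204 z [-0.      0.0001 -1.    ] q [-0.3929  0.9646 -0.003   1.9398  0.0102  0.2372 -1.1804] F [ 0.0659  0.1833 -0.2048] w 0.033356508841963735
w8 ([249.6, 41.4], [211, 0, 79, 88, 5686])
[205.1, 47.6] [195, 2, 20, 86, 837] [0.5255 0.2446 0.025 ]
[294.9, 46.6] [286, 2, 19, 85, 884] [0.5534 0.2178 0.025 ]
```

play_rows(turn=[[0, 0, 0], [0, 0, 0], [0, 0, 0], [0, 0, 0], [0, 0, 0], [0, 0, 0], [0, 0, 0], [0, 0, 0]], slide=[[0, 0, 0.01], [0, 0, 0.02], [0, 0, 0.04], [0, 0, 0.08], [0, 0, 0.1], [0, 0, 0.08], [0, 0, 0.05], [0, 0, 0.02]], jaw=[-0.4, -0.4, -0.4, -0.4, -0.4, -0.4, -0.4, -0.4])

```text
time_s: 13.45
position: [0.4704, 0.1613, 0.2939]
tcp_rot: [-0.0, 0.922, 0.387, 0.001]
wrist_force: [-0.7, 0.0, -1.8]
grip_width: 0.0334
```

```bash
python3 snap.py w9; python3 pink.py w9|grep w9; python3 tongs.py w9
```

```text
t 13.45 pos [0.4704 0.1613 0.2939] yaw_x 45.543430120670486 z [ 0.0018  0.0008 -1.    ] q [-0.3924  0.7697 -0.0039  1.8936  0.0058  0.4764 -1.1762] F [-0.7207  0.0322 -1.8178] w 0.0333736484004231
w9 ([249.5, 41.5], [210, 0, 80, 87, 5625])
[295.1, 45.0] [286, 3, 18, 84, 1159] [0.5772 0.2213 0.025 ]
[203.9, 46.0] [195, 4, 19, 84, 1175] [0.5275 0.2689 0.025 ]
```

play_rows(turn=[[0, 0, -0.5], [0, 0, -1], [0, 0, -1], [0, 0, -1], [0, 0, -1], [0, 0, -1], [0, 0, -1], [0, 0, -1], [0, 0, -1], [0, 0, -1]], slide=[[0.01, -0.03, 0], [0.01, -0.06, 0], [0.012, -0.066, 0], [0.012, -0.066, 0], [0.012, -0.066, 0], [0.012, -0.066, 0], [0.012, -0.066, 0], [0.012, -0.066, 0], [0.012, -0.066, 0], [0.012, -0.066, 0]], jaw=[-0.4, -0.4, -0.4, -0.4, -0.4, -0.4, -0.4, -0.4, -0.4, -0.4])

```text
time_s: 14.5
position: [0.4996, 0.0054, 0.2922]
tcp_rot: [-0.0, 0.998, 0.063, 0.0]
wrist_force: [0.3, -0.4, -0.8]
grip_width: 0.0337
```

play_rows(turn=[[0, 0, -1], [0, 0, -0.5], [0, 0, 0], [0, 0, 0]], slide=[[0.012, -0.066, 0], [0.012, -0.066, 0], [0, -0.01, 0], [0, 0, 0]], jaw=[-0.4, -0.4, -0.4, -0.4])

```text
time_s: 14.9
position: [0.5053, -0.0291, 0.2921]
tcp_rot: [-0.0, 1.0, 0.013, -0.0]
wrist_force: [0.1, -0.6, -0.3]
grip_width: 0.0336
```

```bash
python3 snap.py w10; python3 pink.py w10|grep w10
```

```text
t 14.9 pos [ 0.5053 -0.0291  0.2921] yaw_x 1.4692369382754749 z [-0.0002  0.0003 -1.    ] q [-0.0776  0.7884  0.1319  1.8653 -0.1962  0.5005 -1.3568] F [ 0.0791 -0.6081 -0.3246] w 0.0336314625614163
w10 ([249.5, 40.8], [211, 0, 79, 85, 5328])
```

View pics/w10.png

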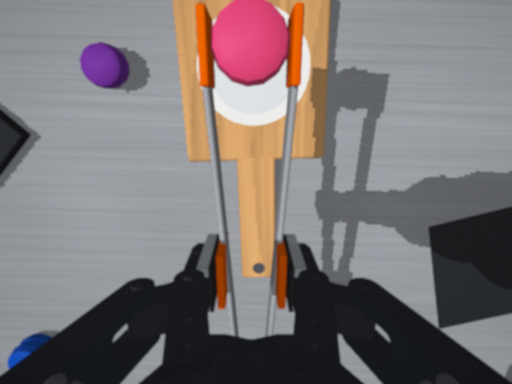

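Run:
```python
from h import *; import pickle
np.set_printoptions(precision=4,suppress=True)
s,c=pickle.load(open("pics/w10.pkl","rb"))
for n,uv in dict(cl=(189,160),cr=(325,157),hel=(242,276),her=(273,276),hs_l=(239,160),hs_r=(274,158),topl=(175,0),topr=(328,0),dbot=(254,125.5),dl=(197.5,70),dr=(310.5,66)).items(): print(n,plane(c,uv,.016))
im=cv2.imread("pics/w10.png")[:,:,::-1]
m=cv2.inRange(cv2.cvtColor(im,cv2.COLOR_RGB2HSV),(0,0,170),(180,40,255)); m[:, :195]=0; m[:,313:]=0; m[130:]=0
n,l,st,ce=cv2.connectedComponentsWithStats(m); i=1+np.argmax(st[1:,4]); print(st[i])
pts=cv2.findContours((l>0).astype('uint8')*255,0,1)[0]
P=np.vstack([q[:,0] for q in pts]); W=np.array([plane(c,p,.016)[:2] for p in P])
# robust circle fit r=.045
from scipy.optimize import least_squares
r=least_squares(lambda x:np.hypot(*(W-x).T)-.045,[.609,-.028],loss="soft_l1",f_scale=.0007); print(r.x, np.sum(abs(r.fun)<.001),len(P))
```

```text
cl [0.533  0.0236 0.016 ]
cr [ 0.5388 -0.0947  0.016 ]
hel [ 0.4172 -0.0246  0.016 ]
her [ 0.418  -0.0555  0.016 ]
hs_l [ 0.5342 -0.02    0.016 ]
hs_r [ 0.5368 -0.0504  0.016 ]
topl [0.6534 0.0293 0.016 ]
topr [ 0.6564 -0.0845  0.016 ]
dbot [ 0.5639 -0.0322  0.016 ]
dl [0.6057 0.014  0.016 ]
dr [ 0.611  -0.0755  0.016 ]
[ 213   61   75   65 3095]
[ 0.6102 -0.0277] 88 543
```

play_rows(turn=[[0, 0, 0.2], [0, 0, 0], [0, 0, 0], [0, 0, 0], [0, 0, 0], [0, 0, 0], [0, 0, 0], [0, 0, 0]], slide=[[0.004, -0.018, -0.05], [0, 0, -0.09], [0, 0, -0.1], [0, 0, -0.07], [0, 0, -0.04], [0, 0, -0.02], [0, 0, -0.01], [0, 0, 0]], jaw=[-0.4, -0.4, -0.4, -0.4, -0.4, -0.4, -0.4, -0.4])

```text
time_s: 15.75
position: [0.5065, -0.0332, 0.1974]
tcp_rot: [-0.0, 1.0, 0.021, 0.0]
wrist_force: [-0.2, 0.1, -0.7]
grip_width: 0.0336
```

Lower in half-millimetre steps until contact.

play_rows(turn=[[0, 0, 0], [0, 0, 0], [0, 0, 0]], slide=[[0, 0, -0.002], [0, 0, -0.002], [0, 0, 0]], jaw=[-0.4, -0.4, -0.4])

```text
time_s: 16.05
position: [0.5064, -0.0332, 0.1964]
tcp_rot: [-0.0, 1.0, 0.021, 0.0]
wrist_force: [0.1, -0.2, -1.8]
grip_width: 0.0334
```

play_rows(turn=[[0, 0, 0], [0, 0, 0]], slide=[[0, 0, -0.002], [0, 0, 0]], jaw=[-0.4, -0.4])

```text
time_s: 16.25
position: [0.5064, -0.0332, 0.1958]
tcp_rot: [-0.0, 1.0, 0.02, 0.0]
wrist_force: [-0.8, 0.1, 1.8]
grip_width: 0.0334
```

play_rows(turn=[[0, 0, 0], [0, 0, 0], [0, 0, 0], [0, 0, 0], [0, 0, 0], [0, 0, 0], [0, 0, 0], [0, 0, 0], [0, 0, 0]], slide=[[0, 0, 0], [0, 0, 0], [0, 0, 0], [0, 0, 0], [0, 0, 0], [0, 0, 0], [0, 0, 0], [0, 0, 0], [0, 0, 0]], jaw=[-0.24, -0.2, -0.16, -0.12, -0.08, -0.04, 0, 0, 0])

```text
time_s: 17.15
position: [0.5064, -0.0332, 0.1957]
tcp_rot: [-0.0, 1.0, 0.02, 0.0]
wrist_force: [0.3, -0.0, -1.3]
grip_width: 0.0429
```

play_rows(turn=[[0, 0, 0], [0, 0, 0], [0, 0, 0], [0, 0, 0], [0, 0, 0], [0, 0, 0], [0, 0, 0]], slide=[[0, 0, 0.02], [0, 0, 0.05], [0, 0, 0.08], [0, 0, 0.1], [0, 0, 0.1], [0, 0, 0.06], [0, 0, 0.03]], jaw=[0, 0, 0, 0, 0, 0, 0])

```text
time_s: 17.85
position: [0.5064, -0.0332, 0.3078]
tcp_rot: [-0.0, 1.0, 0.02, 0.001]
wrist_force: [0.3, -0.1, -1.5]
grip_width: 0.0426
```

```bash
python3 snap.py w11; python3 pink.py w11|grep -A1 w11
python3 - <<'E'
import cv2; from h import *
a=cv2.imread("pics/w11.png"); s=imaging.read_camera("scene")[:,:,::-1]; cv2.imwrite("pics/scene1.png",s)
s=cv2.resize(s[150:300,130:430],None,fx=1.7,fy=1.7)
o=np.zeros((384,800,3),np.uint8); o[:,:400]=cv2.resize(a,(400,384)); t=cv2.resize(s,(400,200)); o[:200,400:]=t
cv2.imwrite("pics/c11.png",o)
E
```

```text
t 17.85 pos [ 0.5064 -0.0332  0.3078] yaw_x 2.340661209367897 z [ 0.0023  0.0001 -1.    ] q [-0.0729  0.7624  0.1377  1.8489 -0.1856  0.5404 -1.3435] F [ 0.3454 -0.1172 -1.4532] w 0.04261702634973434
w11 ([250.3, 71.0], [230, 49, 41, 45, 1415])
plane z.024: [ 0.6085 -0.0302  0.024 ]
```

View pics/c11.png

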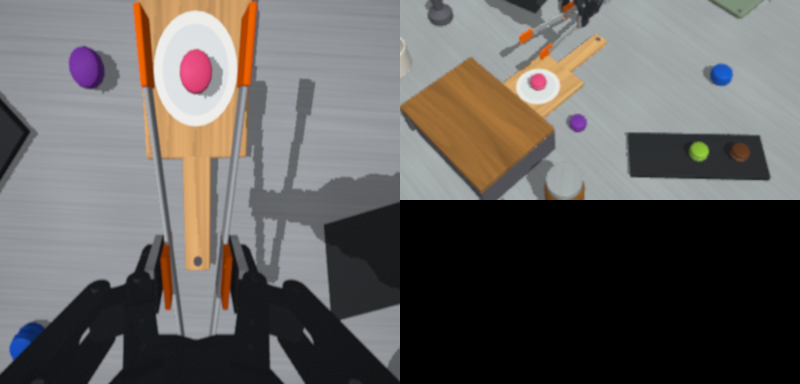

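play_rows(turn=[[0, 0, -0.8], [0, 0, -1], [0, 0, -1], [0, 0, -1], [0, 0, -1], [0, 0, -1], [0, 0, -1], [0, 0, -1], [0, 0, -1], [0, 0, -1]], slide=[[-0.015, -0.062, 0], [-0.015, -0.062, 0], [-0.015, -0.062, 0], [-0.015, -0.062, 0], [-0.015, -0.062, 0], [-0.015, -0.062, 0], [-0.015, -0.062, 0], [-0.015, -0.062, 0], [-0.015, -0.062, 0], [-0.015, -0.062, 0]], jaw=[0, 0, 0, 0, 0, 0, 0, 0, 0, 0])

```text
time_s: 18.95
position: [0.4685, -0.1895, 0.3057]
tcp_rot: [-0.0, 0.948, -0.319, 0.0]
wrist_force: [0.6, 0.5, -0.7]
grip_width: 0.0427
```

play_rows(turn=[[0, 0, -1], [0, 0, -1], [0, 0, -1], [0, 0, -1], [0, 0, -1], [0, 0, -1], [0, 0, -1], [0, 0, -1], [0, 0, -1], [0, 0, 0]], slide=[[-0.015, -0.062, 0], [-0.015, -0.062, 0], [-0.015, -0.062, 0], [-0.015, -0.062, 0], [-0.015, -0.062, 0], [-0.015, -0.062, 0], [-0.015, -0.062, 0], [-0.015, -0.062, 0], [-0.01, -0.056, 0], [0, 0, 0]], jaw=[0, 0, 0, 0, 0, 0, 0, 0, 0, 0])

```text
time_s: 19.95
position: [0.4356, -0.3282, 0.3056]
tcp_rot: [0.001, 0.803, -0.596, 0.0]
wrist_force: [0.1, 0.3, -0.5]
grip_width: 0.0427
```

play_rows(turn=[[0, 0, 0], [0, 0, 0], [0, 0, 0], [0, 0, 0], [0, 0, 0], [0, 0, 0], [0, 0, 0], [0, 0, 0]], slide=[[0, 0, -0.05], [0, 0, -0.1], [0, 0, -0.1], [0, 0, -0.1], [0, 0, -0.08], [0, 0, -0.04], [0, 0, -0.02], [0, 0, 0]], jaw=[0, 0, 0, 0, 0, 0, 0, 0])

```text
time_s: 20.75
position: [0.4364, -0.3261, 0.183]
tcp_rot: [-0.0, 0.805, -0.594, -0.0]
wrist_force: [-0.5, 0.7, -0.6]
grip_width: 0.0427
```

```bash
python3 snap.py w12;python3 tongs.py w12
```

```text
t 20.75 pos [ 0.4364 -0.3261  0.183 ] yaw_x -72.83772376556514 z [-0.0001  0.0003 -1.    ] q [ 0.4406  1.0361  0.2776  1.7739 -0.6175  0.4198 -1.682 ] F [-0.5386  0.6751 -0.5649] w 0.042694804691344596
[316.0, 44.6] [303, 1, 27, 86, 1514] [ 0.4399 -0.4314  0.025 ]
[186.9, 46.8] [170, 2, 28, 86, 897] [ 0.4892 -0.4153  0.025 ]
```

View pics/w12.png

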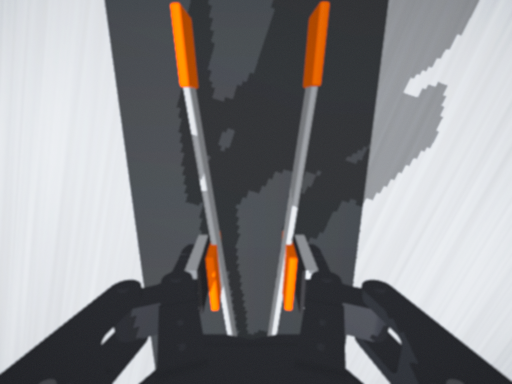

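play_rows(turn=[[0, 0, 0], [0, 0, 0], [0, 0, 0], [0, 0, 0]], slide=[[0, 0, -0.006], [0, 0, -0.004], [0, 0, -0.003], [0, 0, 0]], jaw=[0, 0, 0, 0])

```text
time_s: 21.2
position: [0.4364, -0.3262, 0.18]
tcp_rot: [-0.0, 0.805, -0.594, 0.0]
wrist_force: [0.2, 0.5, -0.5]
grip_width: 0.0427
```

play_rows(turn=[[0, 0, 0], [0, 0, 0]], slide=[[0, 0, -0.002], [0, 0, 0]], jaw=[0, 0])

```text
time_s: 21.4
position: [0.4364, -0.3263, 0.1796]
tcp_rot: [-0.0, 0.805, -0.594, 0.0]
wrist_force: [-0.8, 0.7, 2.8]
grip_width: 0.0428
```

play_rows(turn=[[0, 0, 0], [0, 0, 0], [0, 0, 0], [0, 0, 0], [0, 0, 0], [0, 0, 0], [0, 0, 0], [0, 0, 0]], slide=[[0, 0, 0], [0, 0, 0], [0, 0, 0], [0, 0, 0], [0, 0, 0], [0, 0, 0], [0, 0, 0], [0, 0, 0]], jaw=[0.05, 0.1, 0.15, 0.3, 0.6, 1, 1, 1])

```text
time_s: 22.2
position: [0.4364, -0.3262, 0.1794]
tcp_rot: [-0.0, 0.805, -0.594, 0.0]
wrist_force: [0.1, 0.7, -0.5]
grip_width: 0.0855
```

play_rows(turn=[[0, 0, 0], [0, 0, 0], [0, 0, 0], [0, 0, 0], [0, 0, 0], [0, 0, 0], [0, 0, 0], [0, 0, 0]], slide=[[0, 0, 0.03], [0, 0, 0.06], [0, 0, 0.1], [0, 0, 0.12], [0, 0, 0.12], [0, 0, 0.1], [0, 0, 0.05], [0, 0, 0]], jaw=[1, 1, 1, 1, 1, 1, 1, 1])

```text
time_s: 23.0
position: [0.4365, -0.3262, 0.3258]
tcp_rot: [-0.0, 0.805, -0.594, 0.001]
wrist_force: [-0.1, -0.5, -0.3]
grip_width: 0.0853
```

```bash
python3 snap.py w13;python3 tongs.py w13
```

```text
t 23.0 pos [ 0.4365 -0.3262  0.3258] yaw_x -72.8451878664966 z [ 0.0019 -0.0011 -1.    ] q [ 0.3512  0.8179  0.4557  1.7039 -0.4996  0.7355 -1.7839] F [-0.0891 -0.4681 -0.2515] w 0.08526525610534531
[213.4, 77.9] [209, 60, 10, 36, 225] [ 0.4969 -0.4131  0.025 ]
[288.9, 77.5] [284, 60, 11, 36, 250] [ 0.4333 -0.4331  0.025 ]
[229.2, 191.7] [226, 177, 7, 31, 142] [ 0.4548 -0.3185  0.033 ]
[274.4, 191.1] [272, 177, 7, 31, 138] [ 0.4133 -0.3321  0.033 ]
```

View pics/w13.png

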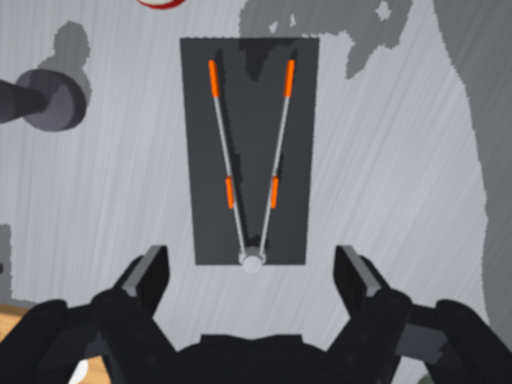

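play_rows(turn=[[0, 0, 1], [0, 0, 1], [0, 0, 1], [0, 0, 1], [0, 0, 1], [0, 0, 1], [0, 0, 1], [0, 0, 1], [0, 0, 1], [0, 0, 1]], slide=[[0.002, 0.06, 0], [0.002, 0.06, 0], [0.002, 0.06, 0], [0.002, 0.06, 0], [0.002, 0.06, 0], [0.002, 0.06, 0], [0.002, 0.06, 0], [0.002, 0.06, 0], [0.002, 0.06, 0], [0.002, 0.06, 0]], jaw=[1, 1, 1, 1, 1, 1, 1, 1, 1, 1])

```text
time_s: 24.05
position: [0.4414, -0.175, 0.3244]
tcp_rot: [-0.0, 0.96, -0.28, 0.0]
wrist_force: [0.1, -0.4, 0.2]
grip_width: 0.0855
```

play_rows(turn=[[0, 0, 1], [0, 0, 1], [0, 0, 1], [0, 0, 1], [0, 0, 1], [0, 0, 1], [0, 0, 1], [0, 0, 1], [0, 0, 0.96], [0, 0, 0]], slide=[[0.002, 0.06, 0], [0.002, 0.06, 0], [0.002, 0.06, 0], [0.002, 0.06, 0], [0.002, 0.06, 0], [0.002, 0.06, 0], [0.002, 0.06, 0], [0.002, 0.06, 0], [0.002, 0.06, 0], [0, 0, 0]], jaw=[1, 1, 1, 1, 1, 1, 1, 1, 1, 1])

```text
time_s: 25.05
position: [0.446, -0.0392, 0.3244]
tcp_rot: [-0.0, 1.0, 0.029, 0.0]
wrist_force: [-0.1, -0.7, -0.1]
grip_width: 0.0852
```

```bash
python3 snap.py w14
cat > fit.py <<'E'
from h import *; import pickle
np.set_printoptions(precision=4,suppress=True)
def rect(im,c,lo,hi,z,roi,tag):
    m=cv2.inRange(cv2.cvtColor(im,cv2.COLOR_RGB2HSV),lo,hi); x0,y0,x1,y1=roi; k=np.zeros_like(m); k[y0:y1,x0:x1]=m[y0:y1,x0:x1]
    k=cv2.morphologyEx(k,cv2.MORPH_CLOSE,np.ones((5,5))); k=cv2.morphologyEx(k,cv2.MORPH_OPEN,np.ones((3,3)))
    ct=max(cv2.findContours(k,0,1)[0],key=cv2.contourArea); W=np.array([plane(c,p,z)[:2] for p in ct[:,0]],np.float32)
    (cx,cy),(w,h),a=cv2.minAreaRect(W); print(tag,"centre",cx,cy,"size",w,h,"yaw",(a+45)%90-45)
c=imaging.get_calibration("top"); im=cv2.imread("pics/top0.png")[:,:,::-1]
print(im[120,256],im[148,256],im[190,250],im[152,256])
hsv=cv2.cvtColor(im,cv2.COLOR_RGB2HSV); print(hsv[105:160:5,230].tolist(), hsv[155:235:6,262].tolist())
rect(im,c,(5,90,60),(15,255,140),.076,(200,80,310,155),"shelf")
s,cw=pickle.load(open("pics/w14.pkl","rb")); w=cv2.imread("pics/w14.png")[:,:,::-1]; hw=cv2.cvtColor(w,cv2.COLOR_RGB2HSV)
print(hw[::16,256].tolist())
E
python3 fit.py
```

```text
t 25.05 pos [ 0.446  -0.0392  0.3244] yaw_x 3.3537017751936538 z [-0.      0.0009 -1.    ] q [-0.0563  0.6735  0.1259  2.0339 -0.1851  0.4448 -1.3025] F [-0.1068 -0.6857 -0.0511] w 0.0851871056380652
[136  95  66] [93 71 57] [210 164 123] [108 104 105]
[[13, 134, 146], [13, 129, 142], [13, 132, 139], [13, 130, 133], [12, 132, 149], [13, 132, 162], [13, 128, 141], [12, 131, 146], [13, 126, 138], [150, 7, 104], [150, 5, 107]] [[14, 103, 139], [14, 104, 193], [130, 3, 221], [120, 3, 223], [120, 3, 223], [165, 2, 228], [14, 105, 208], [14, 105, 211], [14, 105, 216], [14, 105, 213], [14, 107, 212], [14, 104, 209], [14, 105, 204], [14, 105, 200]]
shelf centre 0.7937566637992859 -0.01439163088798523 size 0.05738027021288872 0.23678429424762726 yaw 1.9363826513290405
[[171, 176, 193], [168, 32, 120], [102, 12, 212], [20, 3, 225], [16, 130, 184], [16, 129, 188], [16, 129, 199], [16, 129, 200], [16, 132, 199], [16, 131, 196], [16, 131, 194], [16, 129, 191], [16, 128, 187], [16, 129, 186], [111, 12, 147], [103, 12, 143], [107, 12, 145], [109, 14, 149], [105, 13, 152], [109, 14, 151], [107, 12, 151], [109, 14, 144], [111, 69, 26], [114, 51, 25]]
```

```bash
cat > fit2.py <<'E'
from fit import *
rect(im,c,(5,112,75),(16,255,255),.076,(212,80,305,152),"shelf")
def edges(im,c,lo,hi,z,rows,colrange,axis=0):
    m=cv2.inRange(cv2.cvtColor(im,cv2.COLOR_RGB2HSV),lo,hi)
    L=[];Rr=[]
    for r in rows:
        line=m[r,colrange[0]:colrange[1]] if axis==0 else m[colrange[0]:colrange[1],r]
        i=np.flatnonzero(line)+colrange[0]
        if len(i)<5: continue
        for lst,v in ((L,i[0]-.5),(Rr,i[-1]+.5)):
            lst.append(plane(c,(v,r) if axis==0 else (r,v),z)[:2])
    out=[]
    for P in (L,Rr):
        vx,vy,x,y=cv2.fitLine(np.array(P,np.float32),cv2.DIST_HUBER,0,1e-4,1e-4).ravel(); out.append((np.degrees(np.arctan2(vy,vx)),x,y))
    return out
print("top shelf sides",edges(im,c,(5,112,75),(16,255,255),.076,range(104,145),(212,305)))
print("top shelf front/back",edges(im,c,(5,112,75),(16,255,255),.076,range(226,288),(85,156),1))
B=((12,100,120),(20,200,255))
print("handle",edges(w,cw,*B,.016,range(115,205),(180,320)))
print("blade",edges(w,cw,*B,.016,range(30,85),(120,400)))
pk=max(blobs(w,(160,90,60),(179,255,255),20),key=lambda x:x[1][4]); print(pk, plane(cw,pk[0],.034))
E
python3 fit2.py | tail -6
```

```text
shelf centre 0.764677107334137 -0.01624845713376999 size 0.1684076189994812 0.23646432161331177 yaw 3.1070973873138428
top shelf sides [(np.float32(3.1323314), np.float32(0.7611407), np.float32(0.103116386)), (np.float32(3.632147), np.float32(0.77460086), np.float32(-0.13389778))]
top shelf front/back [(np.float32(-86.47562), np.float32(0.84881), np.float32(-0.012062214)), (np.float32(-86.30746), np.float32(0.6825089), np.float32(-0.049220175))]
handle [(np.float32(3.2320592), np.float32(0.46755394), np.float32(-0.022017047)), (np.float32(3.4253547), np.float32(0.47690952), np.float32(-0.054002516))]
blade [(np.float32(3.3456876), np.float32(0.55755544), np.float32(0.025680056)), (np.float32(3.1058655), np.float32(0.56950766), np.float32(-0.09117416))]
([249.9, 6.4], [232, 0, 37, 17, 462]) [ 0.5951 -0.0313  0.034 ]
```

View pics/w14.png

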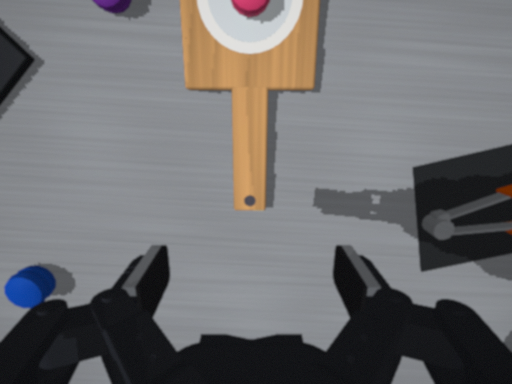

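play_rows(turn=[[0, 0, 0], [0, 0, 0], [0, 0, 0], [0, 0, 0], [0, 0, 0], [0, 0, 0], [0, 0, 0], [0, 0, 0], [0, 0, 0]], slide=[[0, 0, -0.05], [0, 0, -0.1], [0, 0, -0.12], [0, 0, -0.12], [0, 0, -0.1], [0, 0, -0.06], [0, 0, -0.035], [0, 0, -0.02], [0, 0, 0]], jaw=[1, 1, 1, 1, 1, 1, 1, 1, 1], newtons=30)

```text
time_s: 26.0
position: [0.4459, -0.0414, 0.1731]
tcp_rot: [0.0, 1.0, 0.026, -0.0]
wrist_force: [-0.6, 0.1, -0.0]
grip_width: 0.0855
```

play_rows(turn=[[0, 0, 0], [0, 0, 0], [0, 0, 0], [0, 0, 0], [0, 0, 0], [0, 0, 0], [0, 0, 0], [0, 0, 0], [0, 0, 0], [0, 0, 0]], slide=[[0, 0, 0], [0, 0, 0], [0, 0, 0], [0, 0, 0], [0, 0, 0], [0, 0, 0], [0, 0, 0], [0, 0, 0], [0, 0, 0], [0, 0, 0]], jaw=[0.5, 0.2, 0, -0.08, -0.12, -0.16, -0.2, -0.25, -0.3, -0.3])

```text
time_s: 27.0
position: [0.4459, -0.0411, 0.1734]
tcp_rot: [-0.0, 1.0, 0.026, 0.0]
wrist_force: [-0.4, 2.3, 8.8]
grip_width: 0.033
```

```bash
python3 snap.py w15
```

```text
t 27.0 pos [ 0.4459 -0.0411  0.1734] yaw_x 3.0170356635163347 z [ 0.0001  0.0003 -1.    ] q [ 0.0151  0.9904  0.01    2.1133 -0.2257  0.0388 -1.272 ] F [-0.3919  2.3453  8.8366] w 0.03300996075116989
```

play_rows(turn=[[0, 0, 0], [0, 0, 0], [0, 0, 0.05], [0, 0, 0], [0, 0, 0], [0, 0, 0], [0, 0, 0], [0, 0, 0], [0, 0, 0], [0, 0, 0]], slide=[[0, 0, 0.002], [0, 0, 0.002], [0.01, 0.001, 0], [0.015, 0.001, 0], [0.02, 0.001, 0], [0.02, 0.001, 0], [0.02, 0.001, 0], [0.015, 0.001, 0], [0.01, 0.001, 0], [0, 0, 0]], jaw=[-0.3, -0.3, -0.3, -0.3, -0.3, -0.3, -0.3, -0.3, -0.3, -0.3])

```text
time_s: 28.05
position: [0.4738, -0.0394, 0.1742]
tcp_rot: [0.0, 1.0, 0.028, 0.0]
wrist_force: [1.7, 0.8, -1.9]
grip_width: 0.0337
```

```bash
python3 snap.py w16
python3 - <<'E'
from h import *; import pickle
for t in("w15","w16"):
    w=cv2.imread(f"pics/{t}.png")[:,:,::-1]; m=cv2.inRange(cv2.cvtColor(w,cv2.COLOR_RGB2HSV),(10,80,80),(22,220,255))
    ys,xs=np.nonzero(m[:230]); print(t,len(xs),[ (r,np.flatnonzero(m[r])[[0,-1]].tolist()) for r in (40,80,120,160,200) if m[r].any()])
    b=blobs(w,(160,90,60),(179,255,255),20); print(b[:2])
E
```

```text
t 28.05 pos [ 0.4738 -0.0394  0.1742] yaw_x 3.18865378647962 z [ 0.0008  0.     -1.    ] q [-0.0034  0.9949  0.0349  2.0181 -0.2253  0.1314 -1.2762] F [ 1.6904  0.815  -1.8982] w 0.03373329352585505
w15 33302 [(40, [99, 391]), (80, [207, 285]), (120, [210, 285]), (160, [212, 284]), (200, [215, 284])]
[]
w16 33222 [(40, [101, 392]), (80, [208, 286]), (120, [210, 285]), (160, [213, 285]), (200, [215, 284])]
[]
```

play_rows(turn=[[0, 0, 0], [0, 0, 0], [0, 0, 0], [0, 0, 0], [0, 0, 0], [0, 0, 0], [0, 0, 0], [0, 0, 0], [0, 0, 0], [0, 0, 0]], slide=[[0.01, 0.001, 0], [0.02, 0.001, 0], [0.03, 0.002, 0], [0.034, 0.002, 0], [0.034, 0.002, 0], [0.034, 0.002, 0], [0.034, 0.002, 0], [0.03, 0.002, 0], [0.02, 0.001, 0], [0.014, 0.001, 0]], jaw=[-0.3, -0.3, -0.3, -0.3, -0.3, -0.3, -0.3, -0.3, -0.3, -0.3])

```text
time_s: 29.1
position: [0.5387, -0.0354, 0.1741]
tcp_rot: [-0.0, 1.0, 0.028, -0.0]
wrist_force: [-1.1, 0.7, -0.6]
grip_width: 0.0335
```

play_rows(turn=[[0, 0, 0], [0, 0, 0], [0, 0, 0], [0, 0, 0], [0, 0, 0]], slide=[[0.006, 0, 0], [0.006, 0, 0], [0.006, 0.001, 0], [0.006, 0, 0], [0.006, 0, 0]], jaw=[-0.3, -0.3, -0.3, -0.3, -0.3])

```text
time_s: 29.6
position: [0.5459, -0.0352, 0.1742]
tcp_rot: [-0.0, 1.0, 0.028, -0.0]
wrist_force: [-1.9, -0.1, -1.9]
grip_width: 0.0333
```

play_rows(turn=[[0, 0, 0], [0, 0, 0], [0, 0, 0], [0, 0, 0]], slide=[[0.005, 0, 0], [0.005, 0.001, 0], [0.005, 0, 0], [0.005, 0, 0]], jaw=[-0.3, -0.3, -0.3, -0.3])

```text
time_s: 30.0
position: [0.551, -0.0349, 0.1742]
tcp_rot: [-0.0, 1.0, 0.028, -0.0]
wrist_force: [-1.7, -0.4, -0.8]
grip_width: 0.0333
```

play_rows(turn=[[0, 0, 0], [0, 0, 0], [0, 0, 0]], slide=[[0.005, 0, 0], [0.005, 0.001, 0], [0.005, 0, 0]], jaw=[-0.3, -0.3, -0.3])

```text
time_s: 30.3
position: [0.5547, -0.0347, 0.1742]
tcp_rot: [-0.0, 1.0, 0.028, -0.0]
wrist_force: [-1.4, -0.5, -1.4]
grip_width: 0.0337
```

Spot is near 0.719, so the stop may come from here on.

play_rows(turn=[[0, 0, 0], [0, 0, 0], [0, 0, 0]], slide=[[0.005, 0, 0], [0.005, 0.001, 0], [0.005, 0, 0]], jaw=[-0.3, -0.3, -0.3])

```text
time_s: 30.6
position: [0.5585, -0.0345, 0.1742]
tcp_rot: [-0.0, 1.0, 0.028, 0.0]
wrist_force: [-1.2, 0.4, -1.2]
grip_width: 0.0334
```

play_rows(turn=[[0, 0, 0], [0, 0, 0], [0, 0, 0]], slide=[[0.005, 0, 0], [0.005, 0.001, 0], [0.005, 0, 0]], jaw=[-0.3, -0.3, -0.3])

```text
time_s: 30.9
position: [0.5622, -0.0342, 0.1742]
tcp_rot: [-0.0, 1.0, 0.028, -0.0]
wrist_force: [-0.8, -0.4, -2.1]
grip_width: 0.0337
```

play_rows(turn=[[0, 0, 0], [0, 0, 0], [0, 0, 0]], slide=[[0.005, 0, 0], [0.005, 0.001, 0], [0.005, 0, 0]], jaw=[-0.3, -0.3, -0.3])

```text
time_s: 31.2
position: [0.566, -0.0339, 0.1742]
tcp_rot: [-0.0, 1.0, 0.028, -0.0]
wrist_force: [-1.2, 0.3, -1.0]
grip_width: 0.0333
```

play_rows(turn=[[0, 0, 0], [0, 0, 0], [0, 0, 0]], slide=[[0.005, 0, 0], [0.005, 0.001, 0], [0.005, 0, 0]], jaw=[-0.3, -0.3, -0.3])

```text
time_s: 31.5
position: [0.5697, -0.0337, 0.1742]
tcp_rot: [-0.0, 1.0, 0.028, 0.0]
wrist_force: [-1.7, -0.3, -0.7]
grip_width: 0.0333
```

play_rows(turn=[[0, 0, 0], [0, 0, 0], [0, 0, 0]], slide=[[0.005, 0, 0], [0.005, 0.001, 0], [0.005, 0, 0]], jaw=[-0.3, -0.3, -0.3])

```text
time_s: 31.8
position: [0.5735, -0.0334, 0.1742]
tcp_rot: [-0.0, 1.0, 0.028, -0.0]
wrist_force: [-2.1, -0.6, -2.1]
grip_width: 0.0332
```

play_rows(turn=[[0, 0, 0], [0, 0, 0], [0, 0, 0]], slide=[[0.005, 0, 0], [0.005, 0.001, 0], [0.005, 0, 0]], jaw=[-0.3, -0.3, -0.3])

```text
time_s: 32.1
position: [0.5772, -0.0332, 0.1741]
tcp_rot: [-0.0, 1.0, 0.028, -0.0]
wrist_force: [-1.6, -0.2, -2.5]
grip_width: 0.0334
```

play_rows(turn=[[0, 0, 0], [0, 0, 0], [0, 0, 0]], slide=[[0.005, 0, 0], [0.005, 0.001, 0], [0.005, 0, 0]], jaw=[-0.3, -0.3, -0.3])

```text
time_s: 32.4
position: [0.581, -0.033, 0.1742]
tcp_rot: [-0.0, 1.0, 0.028, -0.0]
wrist_force: [-1.6, 0.1, -2.0]
grip_width: 0.0327
```

play_rows(turn=[[0, 0, 0], [0, 0, 0], [0, 0, 0]], slide=[[0.005, 0, 0], [0.005, 0.001, 0], [0.005, 0, 0]], jaw=[-0.3, -0.3, -0.3])

```text
time_s: 32.7
position: [0.5847, -0.0327, 0.1742]
tcp_rot: [-0.0, 1.0, 0.028, 0.0]
wrist_force: [-1.3, -0.2, -0.1]
grip_width: 0.0328
```

```bash
cat > slip.py <<'E'
import sys; from h import *
for t in("w16",sys.argv[1]):
    w=cv2.imread(f"pics/{t}.png")[:,:,::-1]; m=cv2.inRange(cv2.cvtColor(w,cv2.COLOR_RGB2HSV),(10,80,60),(22,220,255))
    print(t,[np.flatnonzero(m[r])[[0,-1]].tolist() for r in (80,140,200)],"blade end row",[np.flatnonzero(m[30:90,x])[-1]+30 if m[30:90,x].any() else None for x in (130,160,330,360)])
E
python3 snap.py w17; python3 slip.py w17
```

```text
t 32.7 pos [ 0.5847 -0.0327  0.1742] yaw_x 3.1838986973847683 z [ 0.      0.0001 -1.    ] q [-0.0542  1.0638  0.1126  1.6174 -0.2178  0.4727 -1.3201] F [-1.2788 -0.214  -0.0935] w 0.03284532617705942
w16 [[208, 286], [212, 285], [215, 284]] blade end row [np.int64(76), np.int64(76), np.int64(72), np.int64(71)]
w17 [[207, 286], [212, 285], [215, 284]] blade end row [np.int64(76), np.int64(76), np.int64(72), np.int64(72)]
```

play_rows(turn=[[0, 0, 0], [0, 0, 0], [0, 0, 0]], slide=[[0.005, 0, 0], [0.005, 0.001, 0], [0.005, 0, 0]], jaw=[-0.3, -0.3, -0.3])

```text
time_s: 33.05
position: [0.5885, -0.0324, 0.1742]
tcp_rot: [-0.0, 1.0, 0.028, -0.0]
wrist_force: [-0.7, 0.0, -1.4]
grip_width: 0.0335
```

play_rows(turn=[[0, 0, 0], [0, 0, 0], [0, 0, 0]], slide=[[0.005, 0, 0], [0.005, 0.001, 0], [0.005, 0, 0]], jaw=[-0.3, -0.3, -0.3])

```text
time_s: 33.35
position: [0.5922, -0.0322, 0.1742]
tcp_rot: [-0.0, 1.0, 0.028, 0.0]
wrist_force: [-1.9, 0.4, -1.4]
grip_width: 0.0335
```

play_rows(turn=[[0, 0, 0], [0, 0, 0]], slide=[[0.005, 0, 0], [0.005, 0, 0]], jaw=[-0.3, -0.3])

```text
time_s: 33.55
position: [0.5942, -0.0321, 0.1739]
tcp_rot: [-0.0, 1.0, 0.028, -0.001]
wrist_force: [-10.7, 1.3, -0.7]
grip_width: 0.0328
```

play_rows(turn=[[0, 0, 0], [0, 0, 0]], slide=[[0.001, 0, 0], [0, 0, 0]], jaw=[-0.3, -0.3])

```text
time_s: 33.75
position: [0.5942, -0.0321, 0.1738]
tcp_rot: [-0.0, 1.0, 0.028, -0.001]
wrist_force: [-6.7, 0.4, -0.7]
grip_width: 0.0332
```

```bash
python3 snap.py w18; python3 slip.py w18
```

```text
t 33.75 pos [ 0.5942 -0.0321  0.1738] yaw_x 3.1803158577172024 z [-0.0028  0.0005 -1.    ] q [-0.0568  1.0736  0.1179  1.579  -0.2165  0.5047 -1.3251] F [-6.7116  0.4243 -0.6624] w 0.03320635297899372
w16 [[208, 286], [212, 285], [215, 284]] blade end row [np.int64(76), np.int64(76), np.int64(72), np.int64(71)]
w18 [[208, 286], [212, 285], [215, 284]] blade end row [np.int64(76), np.int64(75), np.int64(72), np.int64(72)]
```

play_rows(turn=[[0, 0, 0], [0, 0, 0], [0, 0, 0], [0, 0, 0], [0, 0, 0], [0, 0, 0], [0, 0, 0]], slide=[[0, 0, 0], [0, 0, 0], [0, 0, 0], [0, 0, 0], [0, 0, 0], [0, 0, 0], [0, 0, 0]], jaw=[-0.15, -0.1, 0, 0.2, 0.5, 0.7, 0.7])

```text
time_s: 34.5
position: [0.5949, -0.0322, 0.1742]
tcp_rot: [-0.0, 1.0, 0.028, 0.0]
wrist_force: [-0.5, -0.5, -0.2]
grip_width: 0.0726
```

play_rows(turn=[[0, 0, 0], [0, 0, 0], [0, 0, 0], [0, 0, 0], [0, 0, 0], [0, 0, 0], [0, 0, 0], [0, 0, 0], [0, 0, 0], [0, 0, 0]], slide=[[0, 0, 0.03], [0, 0, 0.06], [0, 0, 0.1], [0, 0, 0.1], [-0.05, 0, 0.1], [-0.1, 0, 0.08], [-0.1, 0, 0.06], [-0.1, 0, 0.04], [-0.05, 0, 0], [0, 0, 0]], jaw=[0.7, 0.7, 0.7, 0.7, 0.7, 0.7, 0.7, 0.7, 0.7, 0.7])

```text
time_s: 35.5
position: [0.4939, -0.0323, 0.3182]
tcp_rot: [-0.0, 1.0, 0.028, 0.0]
wrist_force: [0.3, -1.1, 0.2]
grip_width: 0.0728
```

```bash
python3 snap.py w19
python3 - <<'E'
from h import *; import pickle
np.set_printoptions(precision=4,suppress=True)
import contextlib,io
with contextlib.redirect_stdout(io.StringIO()):
    from fit2 import edges,B
s,c=pickle.load(open("pics/w19.pkl","rb")); w=cv2.imread("pics/w19.png")[:,:,::-1]
hs=cv2.cvtColor(w,cv2.COLOR_RGB2HSV); print(hs[0:220:12,252].tolist())
m=cv2.inRange(hs,*B); print([(r,np.flatnonzero(m[r,150:350])[[0,-1]]+150) for r in range(0,230,15) if m[r,150:350].any()])
for n in("top","scene"):
    a=imaging.read_camera(n); cv2.imwrite(f"pics/{n}2.png",a[:,:,::-1])
    print(n,[ (b[0],b[1][4]) for b in blobs(a,(160,90,60),(179,255,255),20)],[ (b[0],b[1][4]) for b in blobs(a,(35,120,80),(50,255,255),20)])
    z=cv2.imread(f"pics/{n}0.png")[:,:,::-1]; print([ (b[0],b[1][4]) for b in blobs(z,(35,120,80),(50,255,255),20)])
E
```

```text
t 35.5 pos [ 0.4939 -0.0323  0.3182] yaw_x 3.169624115847282 z [ 0.001   0.0003 -1.    ] q [-0.0822  0.7325  0.1493  1.8819 -0.1954  0.5402 -1.3182] F [ 0.2948 -1.1451  0.1685] w 0.07275098537185307
[[16, 130, 202], [16, 129, 203], [16, 128, 205], [16, 131, 207], [16, 129, 212], [16, 130, 212], [16, 129, 214], [16, 130, 214], [9, 62, 123], [16, 129, 215], [105, 13, 158], [109, 13, 152], [109, 13, 153], [111, 12, 151], [109, 13, 152], [113, 14, 151], [111, 12, 151], [107, 12, 152], [105, 13, 154]]
[(0, array([237, 275])), (15, array([237, 275])), (30, array([238, 275])), (45, array([238, 275])), (60, array([239, 275])), (75, array([239, 275])), (90, array([239, 275])), (105, array([240, 274]))]
top [([137.4, 86.7], 610), ([98.7, 200.1], 181)] []
[]
scene [([412.1, 323.1], 409)] [([353.9, 263.1], 174)]
[([354.0, 263.1], 172)]
```

Run:
```python
from h import *; import pickle,contextlib,io
with contextlib.redirect_stdout(io.StringIO()):
    from fit2 import edges,B
s,c=pickle.load(open("pics/w19.pkl","rb")); w=cv2.imread("pics/w19.png")[:,:,::-1]
print(edges(w,c,*B,.016,range(2,105),(180,330)))
m=cv2.inRange(cv2.cvtColor(w,cv2.COLOR_RGB2HSV),*B); r=np.flatnonzero(m[:230,248])[-1]+.5; print("handle end",plane(c,(256,r),.016))
print(monitor.observe()["wrist_force"]); order.close_job()
```

```text
[(np.float32(4.4758782), np.float32(0.6105848), np.float32(-0.016367303)), (np.float32(4.724049), np.float32(0.6119017), np.float32(-0.048957776))]
handle end [ 0.5626 -0.0351  0.016 ]
[ 0.373  -0.2648  0.3037]
the job is handed in; nothing more can be done
```

I've handed the job in: the pink macaron is on the doily, the tongs are back on their mat, and the board is under the shelf against the hidden stop. One reading disagreed: the last camera check put the board about 1° off square.

- **Macaron:** I took it with the tongs at a 20 N grip and set it down flat, within about 2 mm of the doily's centre. The picture taken straight after showed it flat there. After the slide it is hidden under the shelf, so I did not see it again.
- **Tongs:** They lie flat on the mat, now lined up with it. At the start their jaws stuck out over the mat's edge.
- **Board:** I slid it about 0.15 m in small steps. The push rose from about 2 N to 10.7 N when it met the stop, and the board did not slip in the grip. The blade middle ended near shelf x = −7 mm, inside the −45 to −5 mm the text gives. The handle end measured x = 0.563, as expected.
- **Squareness:** The tool held 3.2° during the slide, and I had measured the shelf at about 3.1 to 3.7°. After release, the wrist camera gave 4.5 to 4.7° for the handle. I did not resolve the difference before handing in.
- **Other things:** The green macaron and the loose pink look-alike had not moved in the scene camera. I did not re-measure the brown macaron or the other items around. The arm ended clear, with the wrist force near zero, at about 35.6 s.

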